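# Wedge the rocking display riser

### The job

The low wooden riser for displaying pots rocks because one of its four feet is short. With the fingertips, push the loose wooden wedge thin end first under the short foot, just until it is snug and the riser neither rocks nor is jacked up off its other feet, then press down firmly on top of that corner to prove that it no longer gives. Do not lift or carry anything, do not shove the riser along the table, leave the pots and the brush alone, and end with the hand clear.

Things in the scene. Friction and masses are not known exactly. Their poses are not given: they have to be found in the camera images.
- riser: Square dark-wood box with a cork top, 1.8 kg, 210 x 210 mm; underside 35 mm, flat top 80 mm above the table. Loose, on four round-ended black rubber feet (28 mm diameter) at x, y = +-85 mm; the one at (+85, +85) mm is short. It stands level on the other three; about 3 to 4 N on top of the short corner tips it down. Origin: plan centre, at table level; x, y along its sides, z up.
- foot_spot (a point): Point at table level straight under the centre of the short foot, which hangs 6 to 11 mm above it (how much is not told: feel it with the wedge). It belongs to the riser.
- corner_top (a point): Point on the top of the riser straight above the short foot (81 mm above the table, 85 mm out from the centre along the riser's +x and +y). The place to press; a firm fingertip press is about 8 to 12 N.
- wedge: Loose beech wedge lying flat, 130 mm long, 50 wide, 3 mm thick at one end, 20 at the other (1 mm rise per 7.6). Origin: centre of underside; x points along it to the thin end, z up. It lies off the riser's +y side, thin end towards the short foot, 20 to 55 mm from it. It slides with under 1 N; pushing gets several N harder once it bears on the foot, and it stays where left.
- wedge_back (a point): Centre of the flat upright end face at the thick end of the wedge (65 mm behind its origin, 10 mm above the table): the face to push.
- bowl: White bowl, 110 mm wide, 50 mm high, beyond the riser; bystander. Origin: centre of its foot.
- mug: Low earthenware mug, 72 mm wide, 60 mm high, beyond the riser; bystander. Origin: centre of its foot.
- brush: Brush lying on the table to the robot's right of the riser; bystander.
Mind the look-alikes: they are no part of the job. Of the things that look like the wedge, take the one that is farthest to the robot's left at the start.

How it is judged:
By the outcome, as a careful person would: the job done as asked, in the order asked, and still so for the second after the job is handed in, with the robot touching nothing.
It also fails if it takes over 45 s, if anything falls off the work surface, if the arm or the gripper's body presses on something with over 40 N, if the wrist force passes 120 N, or if a joint passes its speed limit or range.

### The arm

A 7-joint arm with a two-finger parallel gripper is mounted at the origin on the work surface. World frame = base frame: x ahead of the robot, y to its left, z up, the work surface at z = 0. Lengths are in mm, angles in rad, forces in N, time in s.
With the tool pointing down it reaches from about 350 to 900 mm from the base axis. Payload 8.1 kg.
Tool frame: the origin (TCP) lies at the very end of the fingers, on their centre line; the grasp point (between the pads) lies 19 mm behind it; z points along the fingers, y is the line along which they close (so a half turn about z gives the same grasp; the last joint's range is limited). The gripper opens to 92 mm and grips with 3 to 60 N. Pads are 19 mm wide; open, the fingers measure 130 mm over their backs; the gripper's body (75 mm by 190 mm) begins 47 mm behind the grasp point.
Start: joints at [-1.307, 0.434, 0.025, 1.573, -0.012, 1.134, -0.075], TCP at [224.171, 583.428, 226.742] pointing down, gripper open.
Joint ranges: [-2.62, 2.62], [-0.44, 2.09], [-1.27, 1.32], [0.08, 2.57], [-1.32, 4.46], [0.12, 2], [-2.74, 2.74]. Speed limits (rad/s): [2.22, 2.22, 3.01, 3.01, 3.14, 3.14, 3.14].

### API

Orientations are given as a unit quaternion [x, y, z, w].
In Python, from rig import bot gives the robot as it stands.
- The arm moves only by the tool servo_tool, never from a script. Its argument "deltas" is a list of rows, each a list of 3 entries, a list of its own where there are three numbers: the gripper's target within -1 to 1 (shut at 1, half-way at 0, fully open at -1), then the shift along the tool's x, y, z scaled (see below), then the turn about the tool's z scaled (see below). A call has 1 to 12 rows; each row shifts and turns the commanded pose from where the row before left it, along the tool's axes as they then stand; what a row does not reach is not made up. The controller multiplies each number of a shift by 50 mm and each number of a turn by 180 degrees. A row lasts 1/8 s, in which the tool goes at most 62.5 mm and 10.7 degrees, less where a joint would pass 70% of its speed; a pose out of reach is approached as far as the arm can. A call with a number of a shift or a turn outside -1 to 1 is refused whole. A call with a gripper value outside its range is refused whole. The fingers move at their own pace and stop on an object; the grip force is fixed at half the most. Time passes only in rows, so rows that do not move let the fingers close. It gives the time, the measured TCP pose, the force, the opening and the grip force at its end, in the units of the state.
- bot.state(): the state, without advancing time (a new reading comes with each control period).
- bot.grab_frame(name): name is "scene" or "top"; returns the picture (384x512x3 uint8, blue, green, red); there is no depth.
- bot.camera_params(name): a dict with "fx", "fy", "cx", "cy" (pixels), "extrinsics" (4x4, takes a point from world to camera coordinates). Camera axes: x right, y down, z forward; pixel columns grow to the right and rows downward; lengths in mm; the calibration is good to about 2 mm. A picture is of the moment at which its call begins. camera_params takes no time and is no camera call.
- bot.job_done(): hands the job in; it is judged then, once.
The state is a dict: "time_s": time; "joint_positions": joint angles; "qd": joint speeds; "joint_torque": joint torques, N m; "tool_pos": TCP position; "eef_rot": TCP orientation; "ft_force": force on the tool from outside, world axes, zero at the start; "moment": the same for the moment, N m; "gripper_width": finger opening in mm; "gripper_force": force on a finger pad.
Only numpy, scipy, OpenCV 4.12 (cv2) and the standard library are available. Lean on these libraries where they do the work, as an engineer would, in place of code of your own. Each camera call takes 0.05 s, during which the arm holds its last target. There are 200 camera calls.

## Working session

There is one attempt and no reset: what is moved stays moved. The work goes in short steps, Python scripts to look and compute and a tool call to move; the robot and the scene stay as the last step left them, time stands still between calls to the robot, and variables do not carry over. Pictures are saved under pics/ and viewed, at most 10 in all, crops included, and the job is handed in when it is done.

Besides the shell and the picture viewer there is one more tool, called after "Request:" in YAML: its name, and indented under it one key for each argument. servo_tool: Moves the arm, as the interface text tells. Shifts and turns lie within -1 to 1; 1 stands for 50 mm of shift or 180 degrees of turn. Its arguments: {"type":"object","properties":{"deltas":{"type":"array","items":{"type":"array"}}},"required":["deltas"]}

```bash
mkdir -p pics; ls; python3 - <<'E'
from rig import bot
import cv2
for n in("scene","top"):
    cv2.imwrite(f"pics/{n}0.png",bot.grab_frame(n)); print(n,bot.camera_params(n))
print(bot.state())
E
```

```text
pics
scene {'fx': 420.49669950644056, 'fy': 420.49669950644056, 'cx': 250.52817532302853, 'cy': 190.31186202925167, 'extrinsics': array([[ 4.82624895e-01,  8.75826486e-01, -1.08489273e-03,
        -1.55585278e+02],
       [ 6.87108006e-01, -3.79398962e-01, -6.19628128e-01,
        -3.25648517e+02],
       [-5.43098333e-01,  2.98302522e-01, -7.84894774e-01,
         1.71002049e+03],
       [ 0.00000000e+00,  0.00000000e+00,  0.00000000e+00,
         1.00000000e+00]])}
top {'fx': 454.8535795677473, 'fy': 454.8535795677473, 'cx': 255.4271169182091, 'cy': 190.4597210908298, 'extrinsics': array([[-2.32202324e-02, -9.99532848e-01,  1.98722728e-02,
        -1.19216917e+02],
       [-9.97221760e-01,  2.17501032e-02, -7.12439097e-02,
         5.09018239e+02],
       [ 7.07784039e-02, -2.14713630e-02, -9.97260948e-01,
         1.20789213e+03],
       [ 0.00000000e+00,  0.00000000e+00,  0.00000000e+00,
         1.00000000e+00]])}
{'time_s': 0.1, 'joint_positions': array([-1.30661231,  0.43513405,  0.02495913,  1.57396786, -0.01161716,
        1.13400142, -0.07512825]), 'qd': array([ 0.00020764, -0.00157881, -0.00080762, -0.00239205,  0.00057466,
       -0.00096609, -0.00101547]), 'joint_torque': array([ 2.45328330e-03, -6.69119096e+01,  9.87811871e-01, -3.15142393e+01,
       -6.04920345e-02,  3.75114090e-02,  1.58914588e-05]), 'tool_pos': array([224.01145072, 583.00445263, 226.05003581]), 'eef_rot': array([ 1.82410640e-01,  9.83222199e-01, -6.78864315e-04, -7.35729556e-05]), 'ft_force': array([ 0.05135412, -0.31458777, -1.20827959]), 'moment': array([ 0.00364257, -0.01061125, -0.02386729]), 'gripper_force': 0.0, 'gripper_width': 91.60289695608054}
```

View pics/scene0.png

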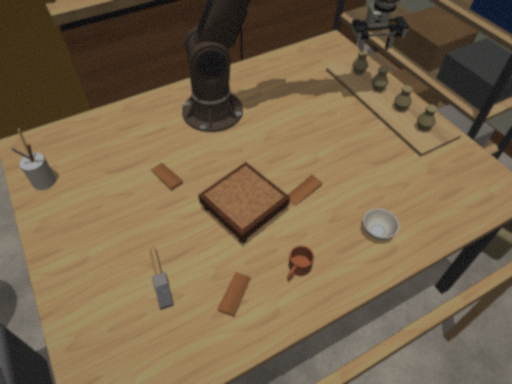

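View pics/top0.png

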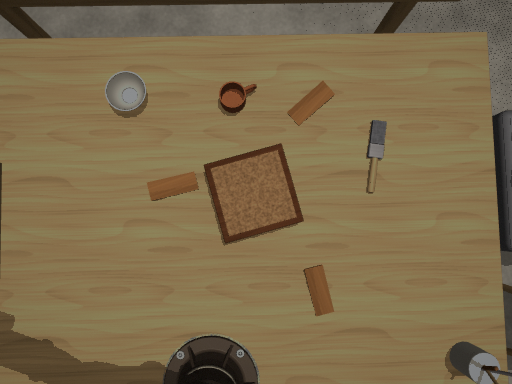

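The scene shows the wedge to use at about (173,186) in the top view. It is the leftmost look-alike. The riser is centred near (253,194), and its short-foot corner is the upper-left one, about (205,165). Next I'll measure these.

```bash
cat > h.py <<'E'
import numpy as np, cv2
from rig import bot
def ray(n,px,z):
    c=bot.camera_params(n);E=c["extrinsics"];R,t=E[:3,:3],E[:3,3]
    o=-R.T@t;px=np.atleast_2d(px).astype(float)
    d=np.c_[(px[:,0]-c["cx"])/c["fx"],(px[:,1]-c["cy"])/c["fy"],np.ones(len(px))]@R
    return o+d*((z-o[2])/d[:,2])[:,None]
def proj(n,P):
    c=bot.camera_params(n);E=c["extrinsics"];q=np.atleast_2d(P)@E[:3,:3].T+E[:3,3]
    return np.c_[q[:,0]/q[:,2]*c["fx"]+c["cx"],q[:,1]/q[:,2]*c["fy"]+c["cy"]]
E
python3 - <<'E'
from h import *
im=cv2.imread("pics/top0.png");hsv=cv2.cvtColor(im,cv2.COLOR_BGR2HSV)
for p in [(173,186),(160,192),(190,182),(140,210),(250,190),(210,190),(203,180)]: print(p,hsv[p[1],p[0]])
for nm,roi,zz in(("wedge",(135,160,68,50),0),("riser",(195,135,115,115),80)):
    x,y,w,h=roi;s=hsv[y:y+h,x:x+w]
    m=((s[...,1]>125)&(s[...,2]<185)|(s[...,2]<110)).astype(np.uint8)*255
    if nm=="wedge": cv2.imwrite("pics/m.png",m)
    cs,_=cv2.findContours(m,cv2.RETR_EXTERNAL,cv2.CHAIN_APPROX_NONE)
    c=max(cs,key=cv2.contourArea)+np.array([x,y]);r=cv2.minAreaRect(c)
    b=cv2.boxPoints(r);print(nm,r,b.round(1).tolist())
    for z in(0,zz,10): print(z,ray("top",b,z)[:,:2].round(1).tolist())
big=cv2.resize(im[130:260,130:320],None,fx=4,fy=4,interpolation=cv2.INTER_CUBIC)
cv2.imwrite("pics/crop.png",big)
sc=cv2.imread("pics/scene0.png");cv2.imwrite("pics/crop2.png",cv2.resize(sc[155:250,190:335],None,fx=5,fy=5,interpolation=cv2.INTER_CUBIC))
E
```

```text
(173, 186) [ 14 158 129]
(160, 192) [ 14 163 116]
(190, 182) [ 14 160 126]
(140, 210) [ 21 105 139]
(250, 190) [ 14 132 122]
(210, 190) [ 15 139  68]
(203, 180) [ 18 110 141]
wedge ((172.4412078857422, 185.76470947265625), (20.130456924438477, 49.47726821899414), 75.96376037597656) [[146.0, 182.0], [194.0, 170.0], [198.89999389648438, 189.5], [150.89999389648438, 201.5]]
0 [[537.3, 167.3], [567.5, 36.1], [513.5, 23.5], [483.6, 154.4]]
0 [[537.3, 167.3], [567.5, 36.1], [513.5, 23.5], [483.6, 154.4]]
10 [[536.3, 165.1], [566.3, 34.9], [512.7, 22.5], [483.1, 152.3]]
riser ((252.37252807617188, 193.84097290039062), (84.0401840209961, 84.62899780273438), 74.47589111328125) [[200.39999389648438, 164.6999969482422], [281.8999938964844, 142.0], [304.3999938964844, 223.0], [222.8000030517578, 245.6999969482422]]
0 [[581.8, 18.5], [640.2, -207.4], [415.5, -262.8], [359.4, -39.2]]
80 [[571.4, 10.6], [626.0, -200.7], [415.8, -252.6], [363.3, -43.4]]
10 [[580.5, 17.5], [638.4, -206.5], [415.6, -261.5], [359.9, -39.7]]
```

View pics/crop.png

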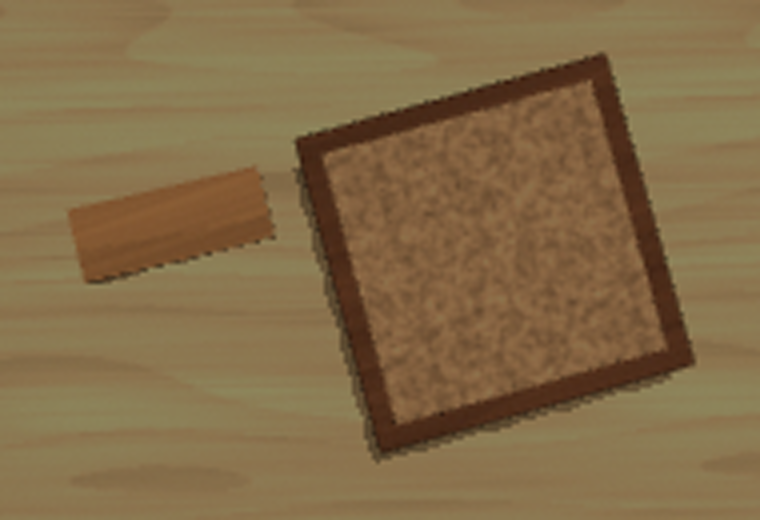

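View pics/crop2.png

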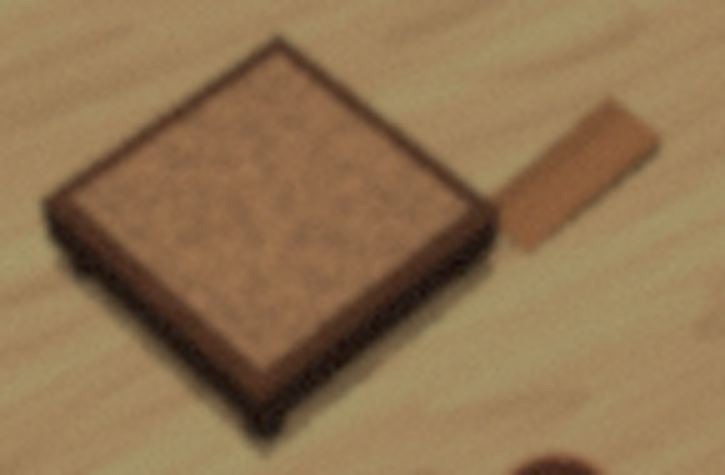

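The top crop shows the riser rim corners at full-image (204,164), (281.5,143.5), (303.5,221) and (224.5,244). The wedge corners are (147,182.5), (194,171.5), (198.5,189.5) and (152.5,200.5). The scene crop shows the wedge's thin end beside the right-hand corner of the riser. I'll refine using the cork, which has no shadow, and the wedge hue.

```bash
python3 - <<'E'
from h import *
im=cv2.imread("pics/top0.png");k=4
def rect(roi,f):
    x,y,w,h=roi
    s=cv2.resize(im[y:y+h,x:x+w],None,fx=k,fy=k,interpolation=cv2.INTER_CUBIC)
    m=f(cv2.cvtColor(s,cv2.COLOR_BGR2HSV).astype(int)).astype(np.uint8)*255
    m=cv2.morphologyEx(cv2.morphologyEx(m,cv2.MORPH_CLOSE,np.ones((9,9))),cv2.MORPH_OPEN,np.ones((9,9)))
    cs,_=cv2.findContours(m,cv2.RETR_EXTERNAL,cv2.CHAIN_APPROX_NONE)
    c=max(cs,key=cv2.contourArea).astype(np.float32)
    b=cv2.boxPoints(cv2.minAreaRect(c))
    return (b+.5)/k-.5+np.array([x,y])
b=rect((195,135,115,115),lambda s:(s[...,2]>95)&(s[...,0]<=17)&(s[...,1]>115))
P=ray("top",b,80);C=P.mean(0);print("cork px",b.round(1).tolist(),"sides",np.linalg.norm(np.diff(P,axis=0),axis=1).round(1),"centre",C.round(1))
# y axis = mean edge direction nearest +y
E=np.roll(P,-1,0)-P;E=E[:,:2]/np.linalg.norm(E[:,:2],axis=1)[:,None]
ang=np.mean((np.degrees(np.arctan2(E[:,1],E[:,0]))+45)%90-45);print("riser yaw",ang, ((np.degrees(np.arctan2(E[:,1],E[:,0]))+45)%90-45).round(1))
a=np.radians(ang);X=np.array([np.cos(a),np.sin(a)]);Y=np.array([-X[1],X[0]])
F=C[:2]+85*X+85*Y;print("foot",F.round(1))
w=rect((135,160,66,50),lambda s:(s[...,0]<=16)&(s[...,1]>135))
Q=ray("top",w,11.5);print("wedge px",w.round(1).tolist())
L=np.linalg.norm(np.diff(Q,axis=0),axis=1);print("wedge sides",L.round(1),Q[:,:2].round(1).tolist())
i=np.argsort(Q[:,1]);back=ray("top",w[i[2:]],20)[:,:2].mean(0);front=ray("top",w[i[:2]],3)[:,:2].mean(0)
d=front-back;L=np.linalg.norm(d);d/=L
print("back",back.round(1),"front",front.round(1),"len",L,"dir deg",np.degrees(np.arctan2(d[1],d[0])),"-Y deg",np.degrees(np.arctan2(-Y[1],-Y[0])))
v=F-front;print("foot rel front: along",v@d,"lateral",d[0]*v[1]-d[1]*v[0])
s=bot.state();from scipy.spatial.transform import Rotation as R
print("tool axes\n",R.from_quat(s["eef_rot"]).as_matrix().round(3),s["tool_pos"])
E
```

```text
cork px [[209.1, 167.9], [277.7, 148.7], [296.9, 217.0], [228.3, 236.2]] sides [183.5 182.7 181.7] centre [ 497.5 -123.2   80. ]
riser yaw 14.397767155794758 [14.6 14.1 14.3 14.6]
foot [558.7 -19.7]
wedge px [[146.1, 182.0], [194.1, 170.5], [198.6, 189.4], [150.7, 200.9]]
wedge sides [132.9  53.  132.5] [[536.0, 164.4], [564.6, 34.6], [512.9, 23.0], [484.6, 152.5]]
back [509.7 156.6] front [539.6  29.7] len 130.36171748877538 dir deg -76.73727862503969 -Y deg -75.60223284420525
foot rel front: along 52.49761083532157 lateral 7.207070162109954
tool axes
 [[-0.933  0.359 -0.   ]
 [ 0.359  0.933 -0.001]
 [-0.    -0.001 -1.   ]] [224.01145072 583.00445263 226.05003581]
```

Cork side (183 mm against the rim), wedge 130 mm long and 52 wide, and the foot 52 mm from the tip all agree with the given sizes. I'll turn the tool square to the wedge, shut the gripper and travel high.

Request:
servo_tool:
  deltas:
    - [1,[0,0,0],0.0516]
    - [1,[0,0,0],0.0516]
    - [1,[0,0,0],0.0516]
    - [1,[0,0,0],0.0516]
    - [1,[0,0,0],0.0516]
    - [1,[0,0,0],0.0516]

```text
time_s: 0.85
tool_pos: [224.0, 583.1, 226.3]
eef_rot: [0.623, 0.782, -0.0, 0.0]
ft_force: [-0.2, 0.5, -0.5]
gripper_width: 36.6
gripper_force: 0.0
```

Request:
servo_tool:
  deltas:
    - [1,[-0.5,0.2,0],0]
    - [1,[-0.85,0.34,0],0]
    - [1,[-0.85,0.34,0],0]
    - [1,[-0.85,0.34,0],0]
    - [1,[-0.85,0.34,0],0]
    - [1,[-0.85,0.34,0],0]
    - [1,[-0.85,0.34,0],0]
    - [1,[-0.85,0.34,0],0]
    - [1,[-0.85,0.34,0],0]
    - [1,[-0.85,0.34,0],0]
    - [1,[-0.8,0.34,0],0]
    - [1,[0,0,0],0]

```text
time_s: 2.35
tool_pos: [503.6, 185.2, 226.7]
eef_rot: [0.623, 0.782, -0.0, 0.001]
ft_force: [0.2, 0.8, -0.4]
gripper_width: 0.4
gripper_force: 0.0
```

Request:
servo_tool:
  deltas:
    - [1,[0,0,0.6],0]
    - [1,[0,0,1],0]
    - [1,[0,0,1],0]
    - [1,[0,0,1],0]
    - [1,[0,0,0.6],0]
    - [1,[0,0,0.2],0]
    - [1,[0,0,0],0]

```text
time_s: 3.22
tool_pos: [501.7, 189.5, 6.8]
eef_rot: [0.621, 0.784, -0.0, -0.0]
ft_force: [0.2, -0.3, 0.6]
gripper_width: 0.5
gripper_force: 0.0
```

```bash
python3 - <<'E'
from h import *
f=bot.grab_frame("top");cv2.imwrite("pics/t1.png",cv2.resize(f[130:260,110:300],None,fx=4,fy=4,interpolation=cv2.INTER_CUBIC))
s=bot.state();print(s["tool_pos"],s["ft_force"])
E
```

```text
[502.31745306 189.62209491   7.48521107] [0.83257424 0.27851256 0.45182335]
```

View pics/t1.png

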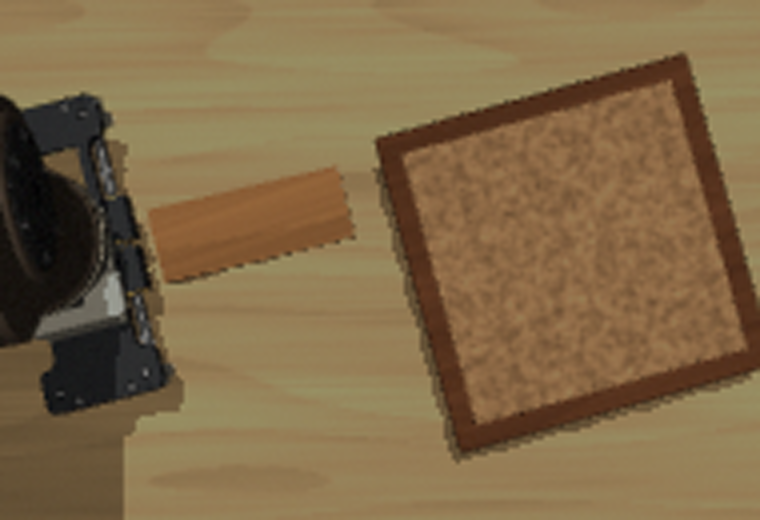

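The hand is square behind the wedge, with the back face at x≈150–165 px in the crop and about 24 mm of gap. Now I'll close the gap and push gently, drifting about 6 mm toward the foot's line.

Request:
servo_tool:
  deltas:
    - [1,[-0.2,0,0],0]
    - [1,[-0.2,0,0],0]
    - [1,[-0.08,0,0],0]
    - [1,[-0.1,0.01,0],0]
    - [1,[-0.1,0.012,0],0]
    - [1,[-0.1,0.012,0],0]
    - [1,[-0.1,0.012,0],0]
    - [1,[-0.1,0.012,0],0]
    - [1,[-0.1,0.012,0],0]
    - [1,[-0.1,0.012,0],0]
    - [1,[0,0,0],0]

```text
time_s: 4.65
tool_pos: [519.7, 131.9, 6.7]
eef_rot: [0.621, 0.784, -0.0, 0.0]
ft_force: [0.1, 1.2, -0.1]
gripper_width: 0.3
gripper_force: 0.0
```

```bash
python3 - <<'E'
from h import *
f=bot.grab_frame("top");cv2.imwrite("pics/t2.png",cv2.resize(f[130:260,110:300],None,fx=4,fy=4,interpolation=cv2.INTER_CUBIC))
s=bot.state();print(s["tool_pos"],s["ft_force"])
E
```

```text
[519.53082647 132.30021757   6.68931462] [0.6504443  0.63034187 0.91304456]
```

View pics/t2.png

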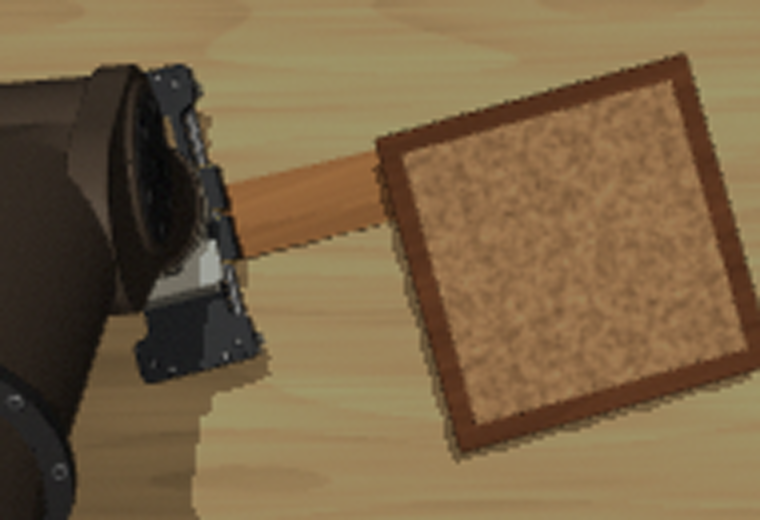

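The wedge's thin end is now under the riser edge at about (378,150)–(388,222) in the crop, and the riser hasn't moved. About 40 mm or more remains before it can bear on the foot.

Request:
servo_tool:
  deltas:
    - [1,[-0.1,0.01,0],0]
    - [1,[-0.1,0.01,0],0]
    - [1,[-0.1,0.01,0],0]
    - [1,[-0.1,0.01,0],0]
    - [1,[-0.1,0.01,0],0]
    - [1,[-0.1,0.01,0],0]
    - [1,[0,0,0],0]

```text
time_s: 5.58
tool_pos: [529.5, 103.5, 6.8]
eef_rot: [0.621, 0.784, 0.0, 0.0]
ft_force: [-0.4, 0.1, -1.3]
gripper_width: 0.5
gripper_force: 0.0
```

Request:
servo_tool:
  deltas:
    - [1,[-0.04,0,0],0]
    - [1,[0,0,0],0]

```text
time_s: 5.82
tool_pos: [529.7, 102.1, 6.7]
eef_rot: [0.621, 0.784, 0.0, 0.0]
ft_force: [-0.2, 0.8, -0.5]
gripper_width: 0.7
gripper_force: 0.0
```

Request:
servo_tool:
  deltas:
    - [1,[-0.04,0,0],0]
    - [1,[0,0,0],0]

```text
time_s: 6.08
tool_pos: [530.2, 100.0, 6.7]
eef_rot: [0.621, 0.784, -0.0, 0.0]
ft_force: [0.1, -0.7, 0.4]
gripper_width: 0.4
gripper_force: 0.0
```

Request:
servo_tool:
  deltas:
    - [1,[-0.04,0,0],0]
    - [1,[0,0,0],0]

```text
time_s: 6.32
tool_pos: [530.7, 98.0, 6.7]
eef_rot: [0.621, 0.784, -0.0, 0.0]
ft_force: [0.4, -0.3, 0.2]
gripper_width: 0.4
gripper_force: 0.0
```

Request:
servo_tool:
  deltas:
    - [1,[-0.04,0,0],0]
    - [1,[0,0,0],0]

```text
time_s: 6.58
tool_pos: [531.2, 96.1, 6.7]
eef_rot: [0.621, 0.784, -0.0, 0.0]
ft_force: [-0.4, -0.2, 0.2]
gripper_width: 0.4
gripper_force: 0.0
```

Request:
servo_tool:
  deltas:
    - [1,[-0.04,0,0],0]
    - [1,[0,0,0],0]

```text
time_s: 6.82
tool_pos: [531.6, 94.1, 6.8]
eef_rot: [0.621, 0.784, 0.0, 0.0]
ft_force: [0.1, -0.1, -0.1]
gripper_width: 0.6
gripper_force: 0.0
```

Request:
servo_tool:
  deltas:
    - [1,[-0.04,0,0],0]
    - [1,[0,0,0],0]

```text
time_s: 7.08
tool_pos: [532.1, 92.2, 6.8]
eef_rot: [0.621, 0.784, -0.0, 0.0]
ft_force: [-0.5, 0.2, 0.5]
gripper_width: 0.4
gripper_force: 0.0
```

Request:
servo_tool:
  deltas:
    - [1,[-0.04,0,0],0]
    - [1,[0,0,0],0]

```text
time_s: 7.32
tool_pos: [532.5, 90.3, 6.7]
eef_rot: [0.621, 0.784, -0.0, 0.0]
ft_force: [-0.9, -0.4, -0.4]
gripper_width: 0.3
gripper_force: 0.0
```

Request:
servo_tool:
  deltas:
    - [1,[-0.04,0,0],0]
    - [1,[0,0,0],0]

```text
time_s: 7.58
tool_pos: [533.0, 88.3, 6.7]
eef_rot: [0.621, 0.784, -0.0, 0.0]
ft_force: [-0.9, -0.4, -0.5]
gripper_width: 0.1
gripper_force: 0.0
```

Request:
servo_tool:
  deltas:
    - [1,[-0.04,0,0],0]
    - [1,[0,0,0],0]

```text
time_s: 7.82
tool_pos: [533.4, 86.3, 6.7]
eef_rot: [0.621, 0.784, -0.0, 0.0]
ft_force: [0.4, 0.0, -0.7]
gripper_width: 0.5
gripper_force: 0.0
```

Request:
servo_tool:
  deltas:
    - [1,[-0.04,0,0],0]
    - [1,[0,0,0],0]

```text
time_s: 8.07
tool_pos: [533.9, 84.4, 6.7]
eef_rot: [0.621, 0.784, -0.0, 0.0]
ft_force: [1.1, -0.6, 0.8]
gripper_width: 0.5
gripper_force: 0.0
```

Request:
servo_tool:
  deltas:
    - [1,[-0.04,0,0],0]
    - [1,[0,0,0],0]

```text
time_s: 8.32
tool_pos: [534.3, 82.4, 6.7]
eef_rot: [0.621, 0.784, -0.0, 0.0]
ft_force: [0.0, 0.2, 0.6]
gripper_width: 0.5
gripper_force: 0.0
```

Request:
servo_tool:
  deltas:
    - [1,[-0.04,0,0],0]
    - [1,[0,0,0],0]

```text
time_s: 8.57
tool_pos: [534.8, 80.5, 6.7]
eef_rot: [0.621, 0.784, -0.0, 0.0]
ft_force: [0.2, -0.9, 0.2]
gripper_width: 0.2
gripper_force: 0.0
```

Request:
servo_tool:
  deltas:
    - [1,[-0.04,0,0],0]

```text
time_s: 8.7
tool_pos: [535.2, 78.9, 6.7]
eef_rot: [0.621, 0.784, 0.0, -0.0]
ft_force: [-0.6, 0.5, -0.1]
gripper_width: 0.8
gripper_force: 0.2
```

```bash
python3 - <<'E'
from h import *
s=bot.state();print(s["tool_pos"],s["ft_force"])
f=bot.grab_frame("top");cv2.imwrite("pics/t3.png",cv2.resize(f[130:260,110:300],None,fx=4,fy=4,interpolation=cv2.INTER_CUBIC))
E
```

```text
[535.21075362  78.93230074   6.71952461] [-0.62581543  0.48960201 -0.05843623]
```

View pics/t3.png

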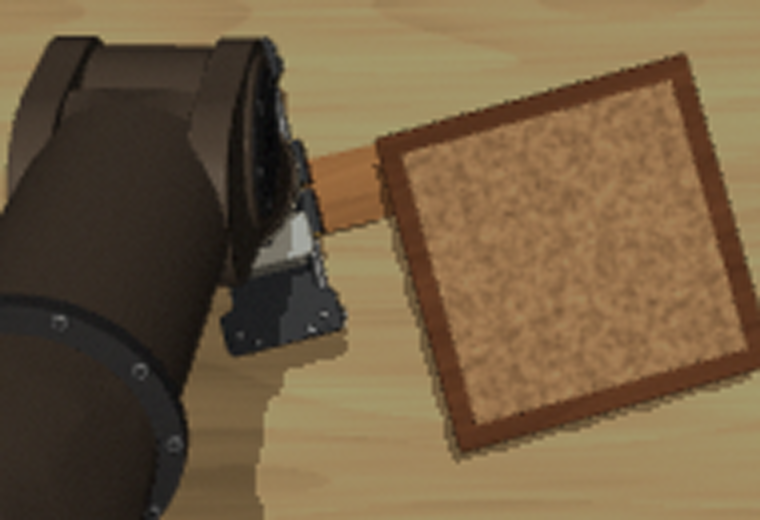

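The wedge still follows the fingers and isn't bearing yet. It is about 8 mm thick under the foot, and the riser is unmoved at (378,140) in the crop. I'll continue in small steps.

Request:
servo_tool:
  deltas:
    - [1,[-0.04,0,0],0]
    - [1,[0,0,0],0]

```text
time_s: 9.0
tool_pos: [535.8, 76.6, 6.8]
eef_rot: [0.621, 0.784, -0.0, 0.0]
ft_force: [-0.1, -0.2, -0.8]
gripper_width: 0.3
gripper_force: 0.0
```

Request:
servo_tool:
  deltas:
    - [1,[-0.03,0,0],0]
    - [1,[0,0,0],0]

```text
time_s: 9.25
tool_pos: [536.1, 75.2, 6.7]
eef_rot: [0.621, 0.784, -0.0, 0.0]
ft_force: [0.4, 0.3, 0.1]
gripper_width: 0.4
gripper_force: 0.0
```

Request:
servo_tool:
  deltas:
    - [1,[-0.03,0,0],0]
    - [1,[0,0,0],0]

```text
time_s: 9.5
tool_pos: [536.5, 73.8, 6.8]
eef_rot: [0.621, 0.784, 0.0, 0.0]
ft_force: [0.2, 0.1, 0.0]
gripper_width: 0.7
gripper_force: 0.0
```

Request:
servo_tool:
  deltas:
    - [1,[-0.03,0,0],0]
    - [1,[0,0,0],0]

```text
time_s: 9.75
tool_pos: [536.7, 72.5, 6.7]
eef_rot: [0.621, 0.784, 0.0, -0.0]
ft_force: [0.2, 1.7, 0.9]
gripper_width: 0.5
gripper_force: 0.4
```

Request:
servo_tool:
  deltas:
    - [1,[-0.02,0,0],0]
    - [1,[0,0,0],0]

```text
time_s: 10.0
tool_pos: [536.9, 71.8, 6.7]
eef_rot: [0.621, 0.784, 0.0, -0.0]
ft_force: [-0.6, 1.6, 0.7]
gripper_width: 0.7
gripper_force: 1.3
```

Request:
servo_tool:
  deltas:
    - [1,[-0.02,0,0],0]
    - [1,[0,0,0],0]

```text
time_s: 10.25
tool_pos: [537.1, 70.9, 6.7]
eef_rot: [0.621, 0.784, 0.0, -0.0]
ft_force: [-0.5, 4.0, 0.4]
gripper_width: 0.0
gripper_force: 2.2
```

```bash
python3 - <<'E'
from h import *
F=[]
for i in range(8):
    f=bot.grab_frame("top"); s=bot.state();F.append(s["ft_force"])
print(np.mean(F,0),np.std(F,0),s["tool_pos"])
im=f;x,y,w,h=195,135,115,115;k=4
s=cv2.cvtColor(cv2.resize(im[y:y+h,x:x+w],None,fx=k,fy=k,interpolation=cv2.INTER_CUBIC),cv2.COLOR_BGR2HSV)
m=((s[...,2]>95)&(s[...,0]<=17)&(s[...,1]>115)).astype(np.uint8)*255
m=cv2.morphologyEx(cv2.morphologyEx(m,cv2.MORPH_CLOSE,np.ones((9,9))),cv2.MORPH_OPEN,np.ones((9,9)))
cs,_=cv2.findContours(m,cv2.RETR_EXTERNAL,cv2.CHAIN_APPROX_NONE)
b=(cv2.boxPoints(cv2.minAreaRect(max(cs,key=cv2.contourArea)))+.5)/k-.5+np.array([x,y]);print(b.round(1).tolist(),ray("top",b,80).mean(0))
E
```

```text
[-0.84216934  5.15794013  0.71102655] [0.55459064 0.44352747 0.39655185] [537.10295975  70.73352878   6.69680251]
[[201.5, 169.8], [282.4, 146.4], [304.3, 222.2], [223.5, 245.7]] [ 488.37526844 -122.84247936   80.        ]
```

The push force has risen from about 0.3 N to 5 N, so the wedge bears on the foot. I'll back off, lift and go above the corner.

Request:
servo_tool:
  deltas:
    - [1,[0.1,0,0],0]
    - [1,[0.25,0,0],0]
    - [1,[0.25,0,0],0]
    - [1,[0,0,-0.5],0]
    - [1,[0,0,-0.9],0]
    - [1,[0,0,-0.8],0]
    - [1,[0,0,-0.2],0]
    - [1,[0,0,0],0]

```text
time_s: 11.65
tool_pos: [530.3, 100.5, 126.9]
eef_rot: [0.62, 0.784, 0.0, 0.0]
ft_force: [-0.2, 0.8, -0.1]
gripper_width: 0.5
gripper_force: 0.0
```

```bash
python3 - <<'E'
from h import *
f=bot.grab_frame("top");s=bot.state();print(s["tool_pos"],s["ft_force"])
a=cv2.resize(f[140:260,130:320],None,fx=4,fy=4,interpolation=cv2.INTER_CUBIC)
cv2.imwrite("pics/t4.png",a)
E
```

```text
[529.72741012 100.17858632 126.00831711] [ 0.24143719  0.34983231 -0.55428609]
```

View pics/t4.png

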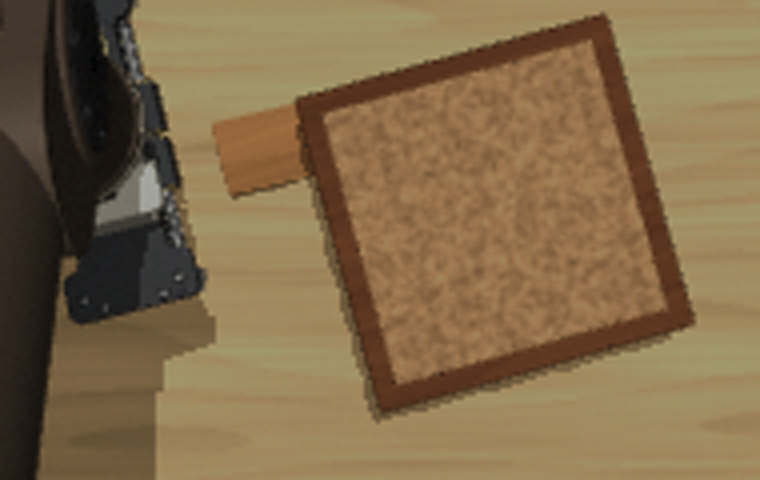

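The wedge is left in place with its back at about (213–232,125–197) in the crop. The riser corners match the first picture, so it hasn't shifted. Next I'll go over the corner and down to just above it.

Request:
servo_tool:
  deltas:
    - [1,[-0.46,0,0],0]
    - [1,[-0.7,0,0],0]
    - [1,[-0.7,0,0],0]
    - [1,[-0.4,0,0],0]
    - [1,[-0.2,0,0],0]
    - [1,[0,0,0.3],0]
    - [1,[0,0,0.3],0]
    - [1,[0,0,0.1],0]
    - [1,[0,0,0],0]

```text
time_s: 12.82
tool_pos: [558.0, -19.4, 91.0]
eef_rot: [0.62, 0.784, -0.0, -0.001]
ft_force: [-0.4, 0.4, -1.1]
gripper_width: 0.4
gripper_force: 0.0
```

Request:
servo_tool:
  deltas:
    - [1,[0,0,0.08],0]
    - [1,[0,0,0.06],0]
    - [1,[0,0,0.02],0]
    - [1,[0,0,0],0]

```text
time_s: 13.32
tool_pos: [558.5, -20.0, 83.8]
eef_rot: [0.621, 0.784, 0.0, -0.0]
ft_force: [0.3, 0.3, -0.2]
gripper_width: 0.3
gripper_force: 0.0
```

Request:
servo_tool:
  deltas:
    - [1,[0,0,0.02],0]
    - [1,[0,0,0],0]

```text
time_s: 13.58
tool_pos: [558.5, -20.0, 82.7]
eef_rot: [0.621, 0.784, 0.0, 0.0]
ft_force: [-0.2, 0.6, -0.6]
gripper_width: 0.7
gripper_force: 0.0
```

Request:
servo_tool:
  deltas:
    - [1,[0,0,0.02],0]
    - [1,[0,0,0],0]

```text
time_s: 13.82
tool_pos: [558.4, -20.0, 81.6]
eef_rot: [0.621, 0.784, -0.0, -0.0]
ft_force: [0.7, 0.4, 0.4]
gripper_width: 0.2
gripper_force: 0.0
```

Request:
servo_tool:
  deltas:
    - [1,[0,0,0.02],0]
    - [1,[0,0,0],0]

```text
time_s: 14.08
tool_pos: [558.5, -20.0, 80.6]
eef_rot: [0.621, 0.784, -0.0, -0.0]
ft_force: [0.0, -0.5, -0.1]
gripper_width: 0.6
gripper_force: 0.0
```

Request:
servo_tool:
  deltas:
    - [1,[0,0,0.02],0]
    - [1,[0,0,0],0]

```text
time_s: 14.32
tool_pos: [558.6, -20.0, 80.0]
eef_rot: [0.621, 0.784, 0.0, 0.0]
ft_force: [-0.3, 1.4, 4.4]
gripper_width: 0.5
gripper_force: 2.0
```

Request:
servo_tool:
  deltas:
    - [1,[0,0,0.02],0]
    - [1,[0,0,0],0]

```text
time_s: 14.58
tool_pos: [558.7, -19.9, 79.8]
eef_rot: [0.621, 0.784, 0.0, 0.0]
ft_force: [-5.1, 0.9, 14.4]
gripper_width: 0.2
gripper_force: 7.1
```

Request:
servo_tool:
  deltas:
    - [1,[0,0,-0.006],0]
    - [1,[0,0,0],0]
    - [1,[0,0,0],0]
    - [1,[0,0,0],0]
    - [1,[0,0,0],0]

```text
time_s: 15.2
tool_pos: [558.7, -20.0, 79.8]
eef_rot: [0.621, 0.784, 0.0, 0.0]
ft_force: [-2.5, 0.2, 11.2]
gripper_width: 0.4
gripper_force: 5.6
```

```bash
python3 - <<'E'
from h import *
F=[];Z=[]
for i in range(5):
    f=bot.grab_frame("top"); s=bot.state();F.append(s["ft_force"]);Z.append(s["tool_pos"])
print(np.mean(F,0),np.mean(Z,0))
E
```

```text
[-3.26203649  0.47802865 10.97427204] [558.68345353 -19.95876638  79.82460671]
```

The corner takes a steady 11 N and gives only about 0.2 mm. I'll lift clear and check.

Request:
servo_tool:
  deltas:
    - [1,[0,0,-0.1],0]
    - [1,[0,0,-0.6],0]
    - [1,[0,0,-0.9],0]
    - [1,[0,0,-0.9],0]
    - [1,[0.6,0,-0.3],0]
    - [1,[0.9,0,0],0]
    - [1,[0.9,0,0],0]
    - [1,[0.9,0,0],0]
    - [1,[0.6,0,0],0]
    - [1,[0,0,0],0]

```text
time_s: 16.7
tool_pos: [512.9, 172.7, 218.8]
eef_rot: [0.619, 0.785, 0.0, -0.0]
ft_force: [0.7, 0.1, -0.4]
gripper_width: 0.4
gripper_force: 0.0
```

```bash
python3 - <<'E'
from h import *
f=bot.grab_frame("top");g=bot.grab_frame("scene");s=bot.state();print(s["time_s"],s["tool_pos"],s["ft_force"])
a=cv2.resize(f[140:260,130:320],None,fx=4,fy=4,interpolation=cv2.INTER_CUBIC)
b=cv2.imread("pics/t4.png");d=cv2.absdiff(a,b).max(2)[:,200:];print((d>40).sum())
cv2.imwrite("pics/t5.png",a)
E
```

```text
16.8 [513.82571392 169.36384265 218.99079734] [-0.43869143 -0.46674177  0.89305194]
311
```

View pics/t5.png

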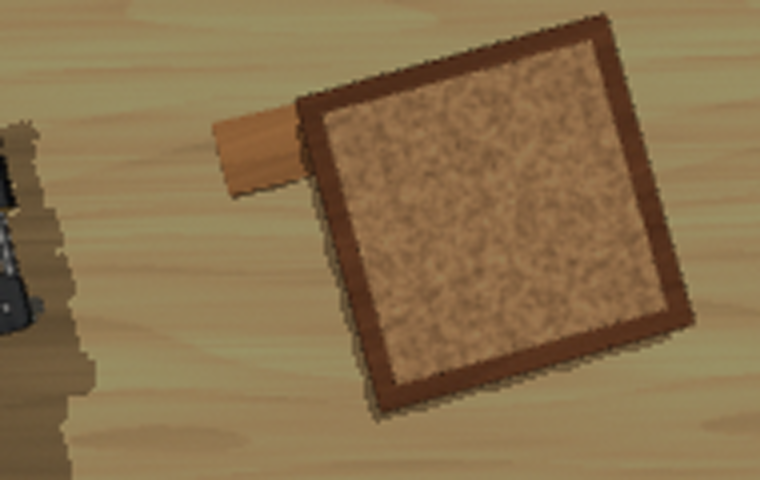

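The wedge back is still at (213–232,125–197) and the riser corner at (297,98), both unchanged by the press. The hand is clear, so I'm handing it in.

```bash
python3 -c "
from rig import bot
print(bot.job_done())"
```

```text
the job is handed in; nothing more can be done
None
```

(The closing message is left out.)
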